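# Pump and hold the trolley's brake lever to check it stops short of the bar

### The job

The brake on this trolley handlebar has just been bled. With the outside of the fingers, gripping nothing, pump the lever once to take up the slack - press it in towards the bar until it comes up firm, then let it come all the way back out - and press it fully in again, finishing while still holding it there so that I can measure the gap it leaves to the bar. Press firmly but do not force it, keep off the handlebar, and leave the things lying around the jig where they are.

Things in the scene. Friction and masses are not known exactly. Their poses are not given: they have to be found in the camera images.
- jig: Fixed bench jig: wooden board 140 x 340 x 18 mm, with two pale wooden clamp blocks (62 x 34 mm, wing nuts up to 150 mm above the bench) at its y = +63 and +145 mm that hold the handlebar. Origin: centre of the board's underside, on the bench. Its y runs along the bar, its x from the lever towards the bar; turned about the vertical only.
- handlebar: Level steel tube 22 mm thick, axis 115 mm above the bench. Origin on the axis abreast of the lever's pivot; axes as the jig's. Black rubber grip 35 to 40 mm thick from y = -180 (free end) to -49 mm. Collar, perch and brake cylinder from y = -10 to +81 mm reach to x = -53 mm; the round fluid pot on top rises to 157 mm above the bench. The robot keeps off all of these.
- lever_pivot (a point): Centre of the lever's upright pivot, 115 mm above the bench, 42 mm in front of the bar's axis (handlebar x = -42 mm). Fixed.
- lever_blade: Aluminium lever blade, level, 115 mm above the bench beside the grip; 9 mm thick, 16 mm tall. Origin: middle of its section at the place to press, 128 mm from the pivot. y: along the blade towards the pivot (straight from y = +36 mm to the 19 mm ball end at -50 mm); x: level, square to the blade, towards the bar; z up. Turns with the lever. Free above, and 89 mm free below.
- press_point (a point): Point on the blade's outer face (away from the bar), 4.5 mm from the blade's origin, same axes: press here along the blade's +x. Nothing taller than 12 mm lies within 100 mm in front of it.
- brake_lever (a joint): Lever angle, rad: 0 = fully out (return spring); grows as the blade swings in, counter-clockwise from above. Hard stop at 0.27 (34 mm of travel at the press point), where 12 to 30 mm remain between ball end and grip. At the press point it takes about 2.5 N to start and 6 N just before the stop. Springs back when let go. Fully in: above 0.255; fully out: below 0.03.
- reach (a joint): Reach adjuster, rad, preset between -0.05 and 0.05 and locked: turns the whole lever, with its stop, about the same pivot (positive: closer to the bar). Not to be worked.
- folding_rule: Folded yellow rule, 18 x 201 x 12 mm, loose on the bench on the lever's side of the jig, roughly along the jig's y. Origin: centre of its underside.
- spanner: Steel double open-end spanner, 35 x 197 x 8 mm, loose on the bench behind the jig. Origin: centre of its underside.
- oil_can: Small dark pump oiler with a long thin spout, 64 x 99 x 177 mm, standing loose behind the jig. Origin: centre of its underside.
- block_24: Tapered hardwood block, 28 x 50 x 64 mm, standing loose on the bench in front of the jig, left of the lever. Origin: centre of its underside.

How it is judged (in metres and radians):
On the way, in this order (a step that is already met when the one before it is completed fails the run):
1. the lever is pressed fully in, firm against its stop, by the fingers (value of joint brake_lever above 0.255 rad and contact force between the fingers and lever_blade above 3 N), for 0.2 s.
2. the lever is let go and comes fully out (value of joint brake_lever below 0.03 rad and contact force between the fingers and lever_blade below 1.5 N), for 0.2 s.
At the end, for the whole second after the job is handed in: The lever rests fully in at its stop (joint above 0.255 rad, still), held there by the fingers alone from the outer side with 3 to 50 N on the blade (all of step 1 and velocity of joint brake_lever between -0.05 and 0.05 rad/s and contact force between the fingers and lever_blade below 50 N and x of the grasp point in the frame of lever_blade below -0.008 m); the arm keeps its last pose, push and grip.
It fails at once if the blade is pinched, or worked from the bar's side, instead of being pressed on its outer face (grasp point less than 8 mm outside the blade's middle while the fingers bear on it) (contact force between the fingers and lever_blade above 2 N and x of the grasp point in the frame of lever_blade above -0.008 m).
It fails at once if the lever is forced with more than 60 N (contact force between any of the fingers, the arm and lever_blade above 60 N).
It fails at once if the robot bears on the handlebar, its grip or the brake cylinder (contact force between any of the fingers, the arm and handlebar above 2 N).
It fails at once if a thing round the jig is shifted by more than 15 mm or lifted (distance of any of folding_rule, spanner, oil_can, block_24 from where it was at the start of the episode above 0.015 m).
It also fails if it takes over 48 s, if anything falls off the work surface, if the arm or the gripper's body presses on something with over 40 N, if the wrist force passes 120 N, or if a joint passes its speed limit or range.

### The arm

A 6-joint arm with a two-finger parallel gripper is mounted at the origin on a cart in front of the work surface, level with it; the furniture and walls round the work are solid. World frame = base frame: x ahead of the robot, y to its left, z up, the work surface at z = 0. Lengths are in mm, angles in degrees, forces in N, time in s.
With the tool pointing down it reaches from about 300 to 850 mm from the base axis. Payload 4.2 kg.
Tool frame: the origin (TCP) lies at the very end of the fingers, on their centre line; the grasp point (between the pads) lies 19 mm behind it (env.grasp_offset is the distance from the TCP to the grasp point, in mm); z points along the fingers, y is the line along which they close (so a half turn about z gives the same grasp; the last joint's range is limited). The gripper opens to 91 mm and grips with 3 to 60 N. Pads are 32 mm wide; open, the fingers measure 118 mm over their backs; the gripper's body (76 mm by 178 mm) begins 60 mm behind the grasp point.
Start: joints at [64.4, 18.312, 89.639, -0, 72.044, -1.146], TCP at [238.032, 523.437, 186.476] pointing down, gripper open.
Joint ranges: [-177.97, 177.97], [-48.28, 115.42], [12.27, 149.76], [-77.06, 257.06], [2.81, 150.46], [-146.56, 146.56]. Speed limits (degrees/s): [147.25, 147.25, 180, 180, 180, 180].

### API

Orientations are given as [roll, pitch, yaw] about the fixed x, y, z axes, in that order (R = Rz(yaw) Ry(pitch) Rx(roll)).
In Python, from workcell import env gives the robot as it stands. The module is installed in compiled form; this text tells all that it offers.
- The arm moves only by the tool send_rows, never from a script. Its argument "motion" is a list of rows, each an object of numbers: "tx", "ty", "tz": the shift along the tool's x, y, z in units of 500 mm (1.0 is 500 mm); "rx", "ry", "rz": the turn, a rotation vector about the tool's x, y, z in units of 30 degrees (1.0 is 30 degrees); "gripper": the closure, from -1 (fully open) to 1 (shut). In form: [{"tx": .., "ty": .., "tz": .., "rx": .., "ry": .., "rz": .., "gripper": ..}, ...]. A call has 1 to 12 rows; each row shifts and turns the commanded pose from where the row before left it, along the tool's axes as they then stand; what a row does not reach is not made up. A row lasts 1/8 s, in which the tool goes at most 62.5 mm and 10.7 degrees, less where a joint would pass 70% of its speed; a pose out of reach is approached as far as the arm can. A call with a number of a shift or a turn outside -1 to 1 is refused whole. A call with a gripper value outside its range is refused whole. The fingers move at their own pace and stop on an object; "grip_force" is the grip in N (left out, the last holds). Time passes only in rows, so rows that do not move let the fingers close. It gives the time, the measured TCP pose, the force, the opening and the grip force at its end, in the units of the state.
- env.state(): the state, without advancing time (a new reading comes with each control period).
- env.grab_frame(name): name is "scene" or "side" or "wrist"; returns a dict with "frame" (384x512x3 uint8, red, green, blue), "vertical_fov" (degrees; the focal length in pixels is half the picture's height over the tangent of half this angle, whatever the lens; pixels are square), "cx", "cy" (the principal point, pixels), "rvec" (rotation vector, rad) and "tvec" (3), from world to camera coordinates, as OpenCV has them; the wrist camera has in their place "T_tool_cam" (4x4, takes a point from camera to tool coordinates, whose origin is the TCP and whose axes are the flange's). Camera axes: x right, y down, z forward; pixel columns grow to the right and rows downward; lengths in mm; the calibration is good to about 2 mm. A picture is of the moment at which its call begins: read the wrist's pose just before it. There is no depth.
- env.job_done(): hands the job in; it is judged then, once.
The state is a dict: "time_s": time; "qpos": joint angles; "qvel": joint speeds; "effort": joint torques, N m; "ee_pos": TCP position; "ee_rot": TCP orientation; "force": force on the tool from outside, world axes, zero at the start; "torque": the same for the moment, N m; "gripper_width": finger opening in mm; "gripper_force": force on a finger pad.
Only numpy, scipy, OpenCV 4.12 (cv2) and the standard library are available. Lean on these libraries where they do the work, as an engineer would, in place of code of your own. Each camera call takes 0.05 s, during which the arm holds its last target. There are 200 camera calls.

## Working session

There is one attempt and no reset: what is moved stays moved. The work goes in short steps, Python scripts to look and compute and a tool call to move; the robot and the scene stay as the last step left them, time stands still between calls to the robot, and variables do not carry over. Pictures are saved under pics/ and viewed, at most 10 in all, crops included, and the job is handed in when it is done.

Besides the shell and the picture viewer there is one more tool, called after "Call:" by a JSON object that holds its "name" and its "arguments". send_rows: Moves the arm, as the interface text tells. Shifts and turns lie within -1 to 1; 1 stands for 500 mm of shift or 30 degrees of turn. Its arguments: {"type":"object","properties":{"motion":{"type":"array"},"grip_force":{"type":"number"}},"required":["motion"]}

```bash
mkdir -p pics
cat > h.py <<'E'
import numpy as np, cv2, pickle
from workcell import env
def cam(n):
    f=env.grab_frame(n); H=f["frame"].shape[0]
    F=H/2/np.tan(np.radians(f["vertical_fov"]/2))
    K=np.array([[F,0,f["cx"]],[0,F,f["cy"]],[0,0,1]])
    return f["frame"],K,f
def ray(K,f,uv):
    R=cv2.Rodrigues(np.array(f["rvec"],float))[0]; t=np.array(f["tvec"],float).ravel()
    return -R.T@t, R.T@np.linalg.inv(K)@np.array([uv[0],uv[1],1.])
def onz(K,f,uv,z):
    o,d=ray(K,f,uv); return o+d*(z-o[2])/d[2]
E
python3 - <<'E'
from h import *
s=env.state(); print({k:np.round(v,2) for k,v in s.items()})
for n in("scene","side"):
    im,K,f=cam(n); pickle.dump((im,K,{k:v for k,v in f.items() if k!="frame"}),open(n+".p","wb"))
    o,d=ray(K,f,(K[0,2],K[1,2])); print(n,np.round(o),np.round(d,2),K[0,0],[k for k in f])
    cv2.imwrite(f"pics/{n}0.png",cv2.resize(im[...,::-1],(800,600),interpolation=cv2.INTER_CUBIC))
E
```

```text
{'time_s': np.float64(0.0), 'qpos': array([64.4 , 18.35, 89.71,  0.  , 72.04, -1.15]), 'qvel': array([-0.09,  0.01, -0.08, -0.09, -0.03,  0.08]), 'effort': array([ -0.  , -41.25, -23.2 ,   0.07,   0.05,  -0.  ]), 'ee_pos': array([237.76, 522.93, 185.63]), 'ee_rot': array([-179.9 ,   -0.  ,  155.55]), 'force': array([ 0.52,  0.25, -0.9 ]), 'torque': array([-0.01, -0.01,  0.03]), 'gripper_force': np.float64(0.0), 'gripper_width': np.float64(91.09)}
scene [ 259. -575.  880.] [ 0.3   0.55 -0.78] 441.0716112218068 ['frame', 'vertical_fov', 'cx', 'cy', 'rvec', 'tvec']
side [ 506. -932.  923.] [ 0.04  0.74 -0.67] 478.8704138569046 ['frame', 'vertical_fov', 'cx', 'cy', 'rvec', 'tvec']
```

View pics/scene0.png

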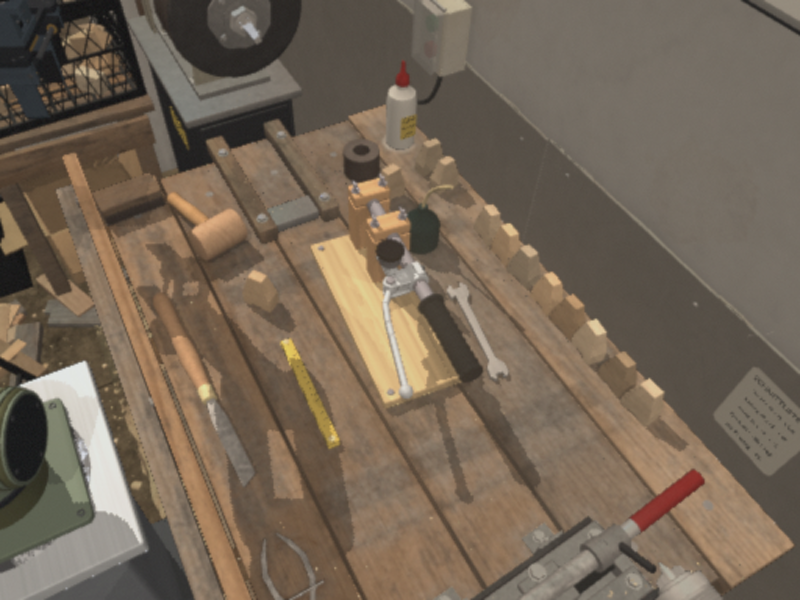

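View pics/side0.png

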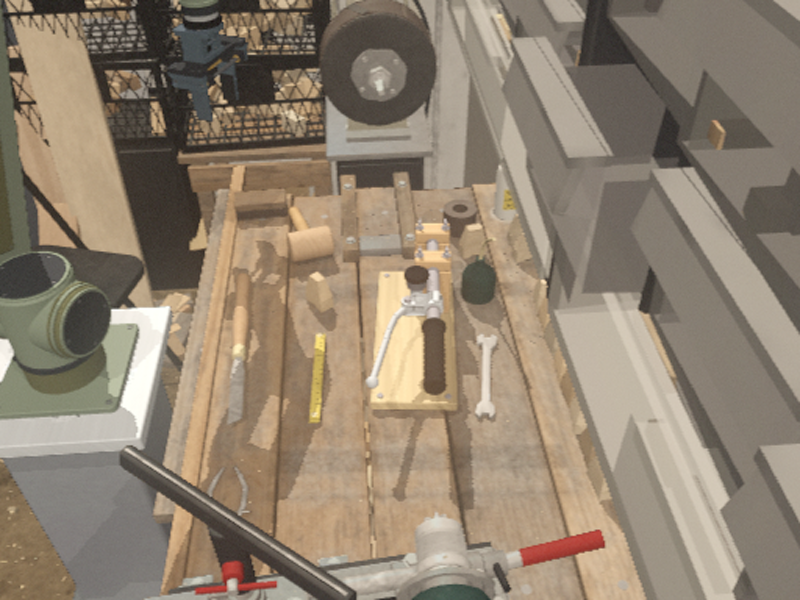

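The scene view shows the lever's ball at about (405,388), the bend near (388,300), and the grip from (425,300) to (470,368). In the side view the ball is at (372,382) and the grip runs from (434,322) to (434,385). The rule and block lie on the near side of the jig. Next I turn these into positions.

Run:
```python
from h import *
P={}
pts={"scene":dict(ball=(405,388,115),blade=(397,350,115),bladeUp=(388,310,115),gripend=(468,366,115),gripstart=(432,306,115),b1=(390,405,18),b2=(313,247,18),ruleA=(289,343,12),ruleB=(334,442,12),blk=(263,280,64),pot=(390,250,157)),
"side":dict(ball=(372,382,115),blade=(384,348,115),bladeUp=(398,318,115),gripend=(434,383,115),gripstart=(434,322,115),b1=(372,405,18),b2=(379,272,18),ruleA=(320,337,12),ruleB=(316,420,12),blk=(318,280,64),pot=(417,275,157))}
for n,d in pts.items():
    im,K,f=pickle.load(open(n+".p","rb"))
    for k,(u,v,z) in d.items(): P[n,k]=onz(K,f,(u/1.5625,v/1.5625),z)
    r=(slice(165,270),slice(180,320)) if n=="scene" else (slice(160,270),slice(190,310))
    cv2.imwrite(f"pics/{n}c.png",cv2.resize(im[r][...,::-1],None,fx=5,fy=5,interpolation=cv2.INTER_CUBIC))
for k in pts["side"]: print(k,*[np.round(P[n,k][:2]) for n in pts])
```

```text
ball [ 520. -172.] [ 519. -179.]
blade [ 540. -115.] [ 541. -109.]
bladeUp [562. -48.] [568. -42.]
gripend [ 612. -181.] [ 610. -188.]
gripstart [621. -70.] [625. -56.]
b1 [ 520. -136.] [ 518. -138.]
b2 [551. 200.] [549. 200.]
ruleA [436.  35.] [435.  33.]
ruleB [ 424. -150.] [ 429. -157.]
blk [437. 129.] [435. 128.]
pot [600.  19.] [603.  13.]
```

View pics/scenec.png

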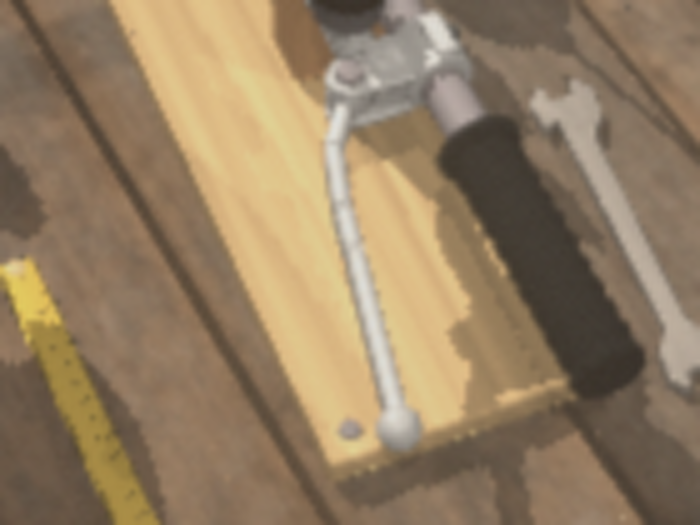

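View pics/sidec.png

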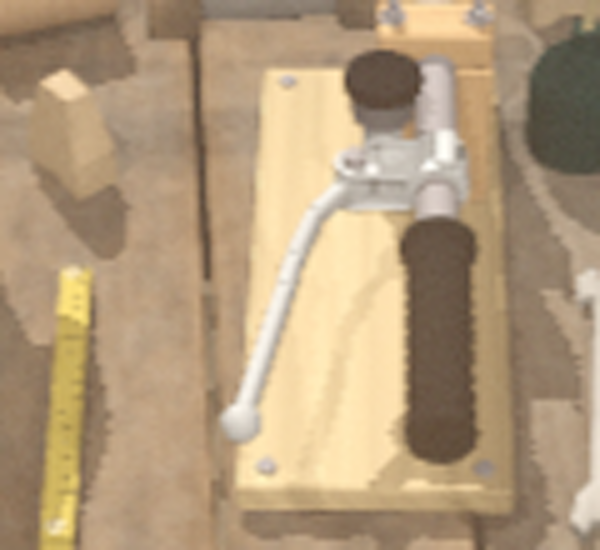

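The crops give the ball at scene crop (400,428) and side crop (240,420), the straight blade, and the pivot screw at (348,72) and (355,160).

Run:
```python
from h import *
D={n:pickle.load(open(n+".p","rb")) for n in("scene","side")}
off={"scene":(180,165),"side":(190,160)}
pts=dict(ball=((400,428),(240,420)),pivtop=((348,72),(355,160)),gripend_c=((612,370),(442,440)),gripstart=((480,148),(438,240)))
for k,(a,b) in pts.items():
    A=[];B=[]
    for n,p in(("scene",a),("side",b)):
        im,K,f=D[n]; uv=np.array(p)/5+off[n]-.4
        o,d=ray(K,f,uv); d/=np.linalg.norm(d); M=np.eye(3)-np.outer(d,d); A.append(M);B.append(M@o)
        print(k,n,"z115",np.round(onz(K,f,uv,115)),"z128",np.round(onz(K,f,uv,128)))
    X=np.linalg.solve(A[0]+A[1],B[0]+B[1]); print("  tri",np.round(X,1),[np.round(np.linalg.norm(M@X-b),1) for M,b in zip(A,B)])
# blade mid-line points
for n,L in(("scene",[(350,240),(372,330),(391,400)]),("side",[(288,270),(266,340),(248,400)])):
    im,K,f=D[n]
    print(n,[np.round(onz(K,f,np.array(p)/5+off[n]-.4,117)[:2],1) for p in L])
```

```text
ball scene z115 [ 519. -177.  115.] z128 [ 514. -183.  128.]
ball side z115 [ 518. -176.  115.] z128 [ 518. -188.  128.]
  tri [ 518.3 -177.5  116.6] [np.float64(0.1), np.float64(0.1)]
pivtop scene z115 [591.   1. 115.] z128 [585.  -9. 128.]
pivtop side z115 [587.   2. 115.] z128 [585. -13. 128.]
  tri [586.4  -6.  123.2] [np.float64(0.9), np.float64(0.9)]
gripend_c scene z115 [ 610. -193.  115.] z128 [ 604. -199.  128.]
gripend_c side z115 [ 610. -196.  115.] z128 [ 608. -208.  128.]
  tri [ 610.7 -192.1  112.3] [np.float64(1.1), np.float64(1.1)]
gripstart scene z115 [622. -66. 115.] z128 [616. -74. 128.]
gripstart side z115 [623. -62. 115.] z128 [621. -76. 128.]
  tri [621.3 -66.7 118.3] [np.float64(1.1), np.float64(1.1)]
scene [array([545.1, -85.2]), array([ 531. , -130.6]), array([ 521.4, -164.4])]
side [array([546.7, -79.5]), array([ 533.2, -127. ]), array([ 522.7, -165.5])]
```

Call:
{"name": "send_rows", "arguments": {"motion": [{"rz":-0.2,"gripper":1},{"rz":-0.2,"gripper":1},{"rz":-0.2,"gripper":1},{"rz":-0.18,"gripper":1},{"tx":-0.04,"ty":-0.1,"gripper":1},{"tx":-0.04,"ty":-0.1,"gripper":1},{"tx":-0.04,"ty":-0.1,"gripper":1},{"tx":-0.04,"ty":-0.1,"gripper":1},{"tx":-0.04,"ty":-0.1,"gripper":1},{"tx":-0.04,"ty":-0.1,"gripper":1},{"tx":-0.04,"ty":-0.1,"gripper":1},{"tx":-0.04,"ty":-0.1,"gripper":1}], "grip_force": 20}}

```text
invalid input at $.motion[0]: expected keys tx, ty, tz, rx, ry, rz, gripper
```

Call:
{"name": "send_rows", "arguments": {"motion": [{"tx":0,"ty":0,"tz":0,"rx":0,"ry":0,"rz":-0.2,"gripper":1},{"tx":0,"ty":0,"tz":0,"rx":0,"ry":0,"rz":-0.2,"gripper":1},{"tx":0,"ty":0,"tz":0,"rx":0,"ry":0,"rz":-0.2,"gripper":1},{"tx":0,"ty":0,"tz":0,"rx":0,"ry":0,"rz":-0.18,"gripper":1},{"tx":-0.04,"ty":-0.1,"tz":0,"rx":0,"ry":0,"rz":0,"gripper":1},{"tx":-0.04,"ty":-0.1,"tz":0,"rx":0,"ry":0,"rz":0,"gripper":1},{"tx":-0.04,"ty":-0.1,"tz":0,"rx":0,"ry":0,"rz":0,"gripper":1},{"tx":-0.04,"ty":-0.1,"tz":0,"rx":0,"ry":0,"rz":0,"gripper":1},{"tx":-0.04,"ty":-0.1,"tz":0,"rx":0,"ry":0,"rz":0,"gripper":1},{"tx":-0.04,"ty":-0.1,"tz":0,"rx":0,"ry":0,"rz":0,"gripper":1},{"tx":-0.04,"ty":-0.1,"tz":0,"rx":0,"ry":0,"rz":0,"gripper":1},{"tx":-0.04,"ty":-0.1,"tz":0,"rx":0,"ry":0,"rz":0,"gripper":1}], "grip_force": 20}}

```text
time_s: 1.6
ee_pos: [390.8, 118.9, 186.3]
ee_rot: [180.0, 0.0, 179.0]
force: [1.0, 0.5, 0.4]
gripper_width: 0.3
gripper_force: 0.0
```

Call:
{"name": "send_rows", "arguments": {"motion": [{"tx":-0.034,"ty":-0.096,"tz":0,"rx":0,"ry":0,"rz":0,"gripper":1},{"tx":-0.034,"ty":-0.096,"tz":0,"rx":0,"ry":0,"rz":0,"gripper":1},{"tx":-0.034,"ty":-0.096,"tz":0,"rx":0,"ry":0,"rz":0,"gripper":1},{"tx":-0.034,"ty":-0.096,"tz":0,"rx":0,"ry":0,"rz":0,"gripper":1},{"tx":-0.034,"ty":-0.096,"tz":0,"rx":0,"ry":0,"rz":0,"gripper":1},{"tx":0,"ty":0,"tz":0,"rx":0,"ry":0,"rz":0,"gripper":1},{"tx":0,"ty":0,"tz":0.044,"rx":0,"ry":0,"rz":0,"gripper":1},{"tx":0,"ty":0,"tz":0.044,"rx":0,"ry":0,"rz":0,"gripper":1},{"tx":0,"ty":0,"tz":0.044,"rx":0,"ry":0,"rz":0,"gripper":1},{"tx":0,"ty":0,"tz":0.044,"rx":0,"ry":0,"rz":0,"gripper":1},{"tx":0,"ty":0,"tz":0,"rx":0,"ry":0,"rz":0,"gripper":1},{"tx":0,"ty":0,"tz":0,"rx":0,"ry":0,"rz":0,"gripper":1}]}}

```text
time_s: 3.1
ee_pos: [471.5, -120.5, 99.1]
ee_rot: [180.0, 0.1, 179.0]
force: [-0.7, 0.3, 0.2]
gripper_width: 0.6
gripper_force: 0.0
```

Run:
```python
from h import *
im,K,f=cam("scene"); cv2.imwrite("pics/scene1.png",cv2.resize(im[140:290,150:350][...,::-1],None,fx=4,fy=4,interpolation=cv2.INTER_CUBIC))
```

```text
(no output)
```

View pics/scene1.png

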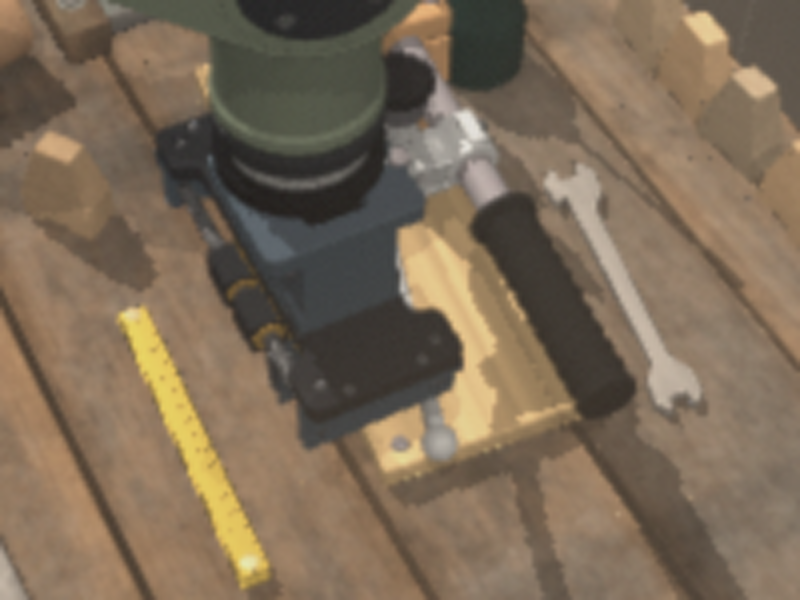

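The gripper stands outside the lever and the ball at (440,440) has not moved. I advance towards contact.

Call:
{"name": "send_rows", "arguments": {"motion": [{"tx":-0.02,"ty":-0.006,"tz":0,"rx":0,"ry":0,"rz":0,"gripper":1},{"tx":-0.02,"ty":-0.006,"tz":0,"rx":0,"ry":0,"rz":0,"gripper":1},{"tx":-0.012,"ty":0,"tz":0,"rx":0,"ry":0,"rz":0,"gripper":1},{"tx":-0.012,"ty":0,"tz":0,"rx":0,"ry":0,"rz":0,"gripper":1},{"tx":-0.012,"ty":0,"tz":0,"rx":0,"ry":0,"rz":0,"gripper":1},{"tx":-0.012,"ty":-0.002,"tz":0,"rx":0,"ry":0,"rz":0,"gripper":1},{"tx":-0.012,"ty":-0.004,"tz":0,"rx":0,"ry":0,"rz":0,"gripper":1},{"tx":0,"ty":0,"tz":0,"rx":0,"ry":0,"rz":0,"gripper":1},{"tx":0,"ty":0,"tz":0,"rx":0,"ry":0,"rz":0,"gripper":1}]}}

```text
time_s: 4.28
ee_pos: [520.8, -130.8, 98.4]
ee_rot: [180.0, -0.0, 178.9]
force: [-0.2, 0.2, -0.7]
gripper_width: 0.5
gripper_force: 0.0
```

Run:
```python
from h import *
print(env.state()["force"])
im,K,f=cam("side"); im2,_,_=cam("wrist")
a=cv2.resize(im[150:280,180:320][...,::-1],None,fx=4,fy=4,interpolation=cv2.INTER_CUBIC)
b=cv2.resize(im2[...,::-1],None,fx=0.45,fy=0.45,interpolation=cv2.INTER_AREA)
c=np.zeros((520,800,3),np.uint8); c[:,:560]=a; c[:b.shape[0],560:560+b.shape[1]]=b[:,:240]
cv2.imwrite("pics/s2.png",c)
```

```text
[-0.20936066  0.22184842 -0.65776681]
```

View pics/s2.png

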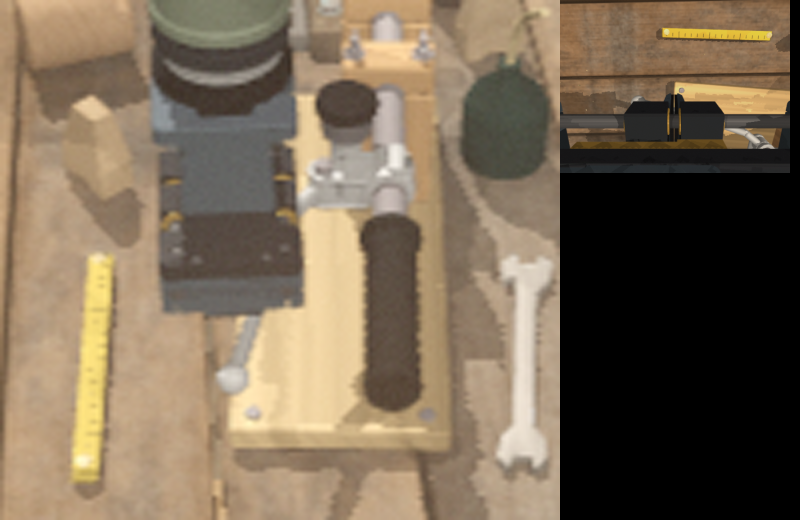

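The ball at (231,377) has not moved, so there is no contact yet. I continue slowly.

Call:
{"name": "send_rows", "arguments": {"motion": [{"tx":-0.006,"ty":0,"tz":0,"rx":0,"ry":0,"rz":0,"gripper":1},{"tx":-0.006,"ty":0,"tz":0,"rx":0,"ry":0,"rz":0,"gripper":1},{"tx":0,"ty":0,"tz":0,"rx":0,"ry":0,"rz":0,"gripper":1}]}}

```text
time_s: 4.75
ee_pos: [527.4, -131.0, 98.4]
ee_rot: [180.0, 0.0, 179.0]
force: [-0.6, 0.3, 0.6]
gripper_width: 0.6
gripper_force: 0.0
```

Run:
```python
from h import *
im,K,f=cam("side")
uv=None
g=im[225:262,225:255].astype(int); 
cv2.imwrite("pics/x.png",im)
import cv2
t=pickle.load(open("side.p","rb"))[0][236:253,230:247]
r=cv2.matchTemplate(im[225:265,220:275],t,cv2.TM_CCOEFF_NORMED); print(cv2.minMaxLoc(r), "unmoved=(10,11)", env.state()["force"])
```

```text
(-0.6512713432312012, 0.9001867175102234, (0, 23), (10, 11)) unmoved=(10,11) [-0.0837844  -0.39447807  0.1905687 ]
```

Run:
```python
from h import *
from scipy.spatial.transform import Rotation as Ro
s=env.state(); im,K,f=cam("wrist"); T=np.array(f["T_tool_cam"]); print(np.round(T,2),K[0,0])
R=Ro.from_euler("xyz",s["ee_rot"],degrees=True).as_matrix()
b=cv2.resize(im[...,::-1],(768,576),interpolation=cv2.INTER_CUBIC)
for w,c in(((518.5,-176.5,115),(0,0,255)),((532.5,-128.5,115),(0,255,0)),((545,-85,115),(0,255,0)),((528,-127,115),(255,0,0)),(s["ee_pos"],(0,255,255))):
    p=T[:3,:3].T@(R.T@(np.array(w)-s["ee_pos"])-T[:3,3]); q=K@p; q=q[:2]/q[2]*1.5; print(w,q,p[2]); cv2.circle(b,(int(q[0]),int(q[1])),4,c,1)
cv2.imwrite("pics/w3.png",b)
```

```text
[[  -0.     -0.97   -0.25   70.8 ]
 [   1.     -0.      0.      0.78]
 [  -0.     -0.25    0.97 -198.5 ]
 [   0.      0.      0.      1.  ]] 334.4676306466302
(518.5, -176.5, 115) [257.89792617 327.37450559] 191.81645543327244
(532.5, -128.5, 115) [384.04466824 359.20668765] 195.1559432113688
(545, -85, 115) [494.71119499 386.69215844] 198.13539487904757
(528, -127, 115) [387.72553437 348.29268908] 194.02371174894782
[ 527.15340603 -130.962788     98.39189112] [377.57205445 331.9278698 ] 209.9041563330206
```

View pics/w3.png

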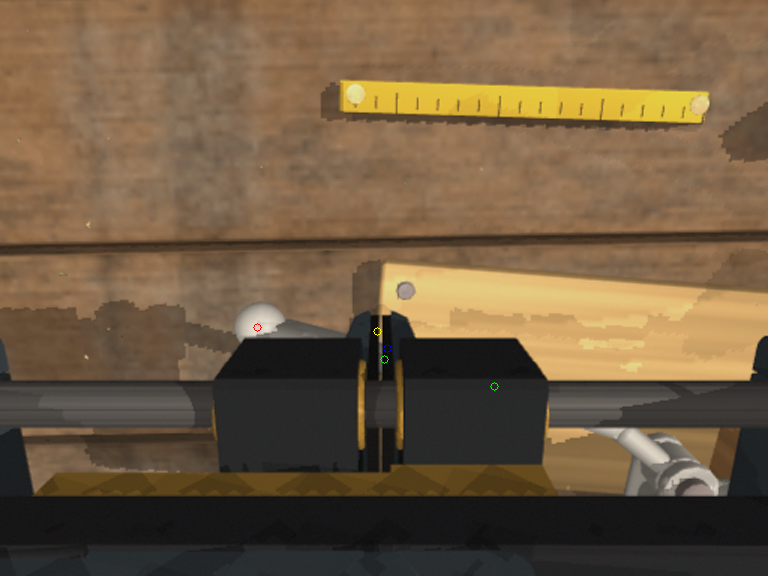

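Run:
```python
from h import *
im,K,f=cam("wrist"); s1,_,_=cam("scene"); s2,_,_=cam("side")
a=cv2.resize(im[190:240,140:300][...,::-1],None,fx=5,fy=5,interpolation=cv2.INTER_CUBIC)
b=cv2.resize(s1[195:264,215:295][...,::-1],None,fx=5,fy=5,interpolation=cv2.INTER_CUBIC)
c=cv2.resize(s2[195:264,215:295][...,::-1],None,fx=5,fy=5,interpolation=cv2.INTER_CUBIC)
cv2.imwrite("pics/z4.png",np.vstack([a,np.hstack([b,c])]))
```

```text
(no output)
```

View pics/z4.png

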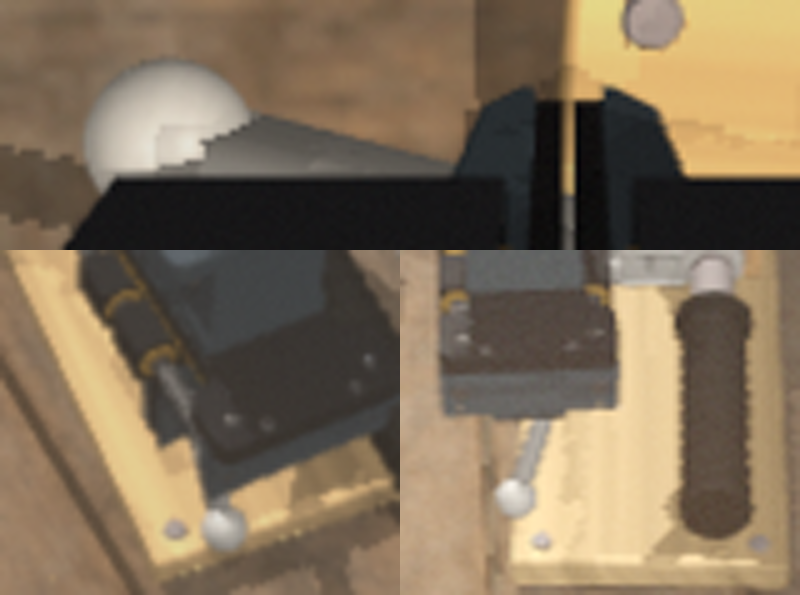

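The zoomed crop shows the blade's outer edge running from (260,115) to (455,163). It reappears through the finger gap at (570,195), and the pads' near edge is at row 100.

Run:
```python
from h import *
from scipy.spatial.transform import Rotation as Ro
s=env.state(); im,K,f=cam("wrist"); T=np.array(f["T_tool_cam"])
R=Ro.from_euler("xyz",s["ee_rot"],degrees=True).as_matrix(); o=R@T[:3,3]+s["ee_pos"]; print(s["ee_pos"],o)
def bp(c,r,z):
    d=R@T[:3,:3]@np.linalg.inv(K)@np.array([140+c/5-.4,190+r/5-.4,1]); return np.round((o+d*(z-o[2])/d[2])[:2],1)
for n,c,r,zs in(("ball",168,135,(115,)),("edge1",260,115,(107,123)),("edge2",455,163,(107,123)),("gap",570,195,(107,123)),("padnear",570,100,(98.4,)),("padnear_up",570,100,(110,)),("finger near tipcorner",525,90,(98.4,)),("left",457,165,(98.4,)),("right",683,165,(98.4,))):
    print(n,[bp(c,r,z) for z in zs])
print(im[222:240,253:255].tolist())
```

```text
[ 526.9403981  -130.95470016   98.38907124] [ 456.20118156 -128.89490406  296.90000157]
ball [array([ 517.3, -175.7])]
edge1 [array([ 517.7, -166.6]), array([ 512.5, -163.4])]
edge2 [array([ 524.2, -143.6]), array([ 518.5, -142.3])]
gap [array([ 528.6, -129.8]), array([ 522.5, -129.7])]
padnear [array([ 519.3, -129.6])]
padnear_up [array([ 515.6, -129.6])]
finger near tipcorner [array([ 517.9, -135.2])]
left [array([ 527.6, -144. ])]
right [array([ 528.1, -115.6])]
[[[169, 136, 88], [159, 133, 84]], [[180, 152, 97], [159, 146, 92]], [[181, 149, 97], [161, 143, 93]], [[180, 147, 95], [161, 139, 89]], [[181, 149, 95], [160, 137, 87]], [[176, 147, 95], [160, 136, 86]], [[146, 124, 88], [147, 125, 83]], [[92, 88, 82], [81, 77, 72]], [[97, 93, 86], [84, 81, 74]], [[99, 95, 89], [88, 84, 77]], [[101, 97, 90], [88, 83, 77]], [[104, 99, 92], [91, 87, 81]], [[102, 98, 90], [93, 89, 83]], [[87, 84, 79], [98, 93, 87]], [[83, 79, 74], [73, 69, 64]], [[88, 83, 79], [76, 73, 68]], [[90, 86, 79], [80, 77, 71]], [[92, 89, 83], [81, 78, 73]]]
```

The blade has not moved although the finger centre is already too near its middle. I back off, go lower so that a thicker part of the fingers meets the blade, and re-approach.

Call:
{"name": "send_rows", "arguments": {"motion": [{"tx":0.03,"ty":0,"tz":0,"rx":0,"ry":0,"rz":0,"gripper":1},{"tx":0.03,"ty":0.006,"tz":0,"rx":0,"ry":0,"rz":0,"gripper":1},{"tx":0,"ty":0,"tz":0,"rx":0,"ry":0,"rz":0,"gripper":1},{"tx":0,"ty":0,"tz":0.014,"rx":0,"ry":0,"rz":0,"gripper":1},{"tx":0,"ty":0,"tz":0.014,"rx":0,"ry":0,"rz":0,"gripper":1},{"tx":0,"ty":0,"tz":0,"rx":0,"ry":0,"rz":0,"gripper":1},{"tx":-0.012,"ty":0,"tz":0,"rx":0,"ry":0,"rz":0,"gripper":1},{"tx":-0.012,"ty":0,"tz":0,"rx":0,"ry":0,"rz":0,"gripper":1},{"tx":-0.008,"ty":0,"tz":0,"rx":0,"ry":0,"rz":0,"gripper":1},{"tx":-0.006,"ty":0,"tz":0,"rx":0,"ry":0,"rz":0,"gripper":1},{"tx":0,"ty":0,"tz":0,"rx":0,"ry":0,"rz":0,"gripper":1},{"tx":0,"ty":0,"tz":0,"rx":0,"ry":0,"rz":0,"gripper":1}]}}

```text
time_s: 6.55
ee_pos: [515.6, -127.8, 84.3]
ee_rot: [180.0, -0.0, 178.9]
force: [-3.7, -1.8, 0.9]
gripper_width: 0.4
gripper_force: 1.6
```

```bash
cat >> h.py <<'E'
def ball():
    im,K,f=cam("side"); t=pickle.load(open("side.p","rb"))[0][236:253,230:247]
    r=cv2.matchTemplate(im[225:275,220:285],t,cv2.TM_CCOEFF_NORMED); return cv2.minMaxLoc(r)[1::2],"unmoved (10,11)"
E
python3 - <<'E'
from h import *
print(ball(),env.state()["force"],env.state()["ee_pos"],env.state()["effort"])
E
```

```text
((0.7384321093559265, (11, 11)), 'unmoved (10,11)') [-4.36217102 -2.05404098 -0.40964221] [ 515.68406754 -127.8182923    84.34151904] [  1.3982844  -39.01239395 -21.74351871   0.62612655  -0.96392322
  -0.0625764 ]
```

Contact is made at −4 N with the ball just starting to move. I press on.

Call:
{"name": "send_rows", "arguments": {"motion": [{"tx":-0.008,"ty":-0.003,"tz":0,"rx":0,"ry":0,"rz":0,"gripper":1},{"tx":-0.008,"ty":-0.003,"tz":0,"rx":0,"ry":0,"rz":0,"gripper":1},{"tx":-0.008,"ty":-0.003,"tz":0,"rx":0,"ry":0,"rz":0,"gripper":1},{"tx":-0.008,"ty":-0.003,"tz":0,"rx":0,"ry":0,"rz":0,"gripper":1},{"tx":-0.008,"ty":-0.003,"tz":0,"rx":0,"ry":0,"rz":0,"gripper":1},{"tx":0,"ty":0,"tz":0,"rx":0,"ry":0,"rz":0,"gripper":1},{"tx":0,"ty":0,"tz":0,"rx":0,"ry":0,"rz":0,"gripper":1}]}}

```text
time_s: 7.48
ee_pos: [535.9, -135.1, 84.3]
ee_rot: [180.0, -0.0, 179.0]
force: [-3.7, 2.7, 0.4]
gripper_width: 0.6
gripper_force: 1.8
```

Run:
```python
from h import *
print(ball(),env.state()["force"],env.state()["ee_pos"])
```

```text
((0.8298317790031433, (11, 10)), 'unmoved (10,11)') [-3.03148272  3.73472018 -0.91902835] [ 535.80609391 -135.23124305   84.37618357]
```

Run:
```python
from h import *
im,K,f=cam("wrist"); s1,_,_=cam("scene"); s2,_,_=cam("side")
a=cv2.resize(im[170:330,40:512][...,::-1],(800,271),interpolation=cv2.INTER_CUBIC)
b=cv2.resize(s1[190:270,205:305][...,::-1],None,fx=4,fy=4,interpolation=cv2.INTER_CUBIC)
c=cv2.resize(s2[190:270,205:305][...,::-1],None,fx=4,fy=4,interpolation=cv2.INTER_CUBIC)
cv2.imwrite("pics/z5.png",np.vstack([a,np.hstack([b,c])]))
```

```text
(no output)
```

View pics/z5.png

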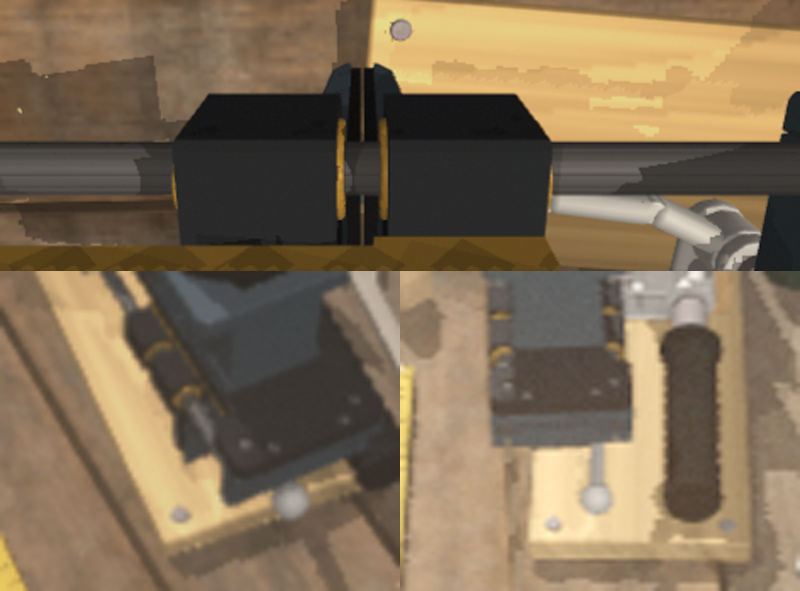

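The lever is really moving. In the side view the ball is now at (597,497) in the crop, about 16 px inward, so the template match had been fooled. I continue to the stop.

Call:
{"name": "send_rows", "arguments": {"motion": [{"tx":-0.006,"ty":-0.002,"tz":0,"rx":0,"ry":0,"rz":0,"gripper":1},{"tx":-0.006,"ty":-0.002,"tz":0,"rx":0,"ry":0,"rz":0,"gripper":1},{"tx":-0.006,"ty":-0.002,"tz":0,"rx":0,"ry":0,"rz":0,"gripper":1},{"tx":0,"ty":0,"tz":0,"rx":0,"ry":0,"rz":0,"gripper":1},{"tx":0,"ty":0,"tz":0,"rx":0,"ry":0,"rz":0,"gripper":1}]}}

```text
time_s: 8.3
ee_pos: [544.0, -138.5, 84.1]
ee_rot: [180.0, -0.1, 178.9]
force: [-6.0, 3.2, 0.6]
gripper_width: 0.3
gripper_force: 2.7
```

Call:
{"name": "send_rows", "arguments": {"motion": [{"tx":-0.004,"ty":-0.001,"tz":0,"rx":0,"ry":0,"rz":0,"gripper":1},{"tx":0,"ty":0,"tz":0,"rx":0,"ry":0,"rz":0,"gripper":1}]}}

```text
time_s: 8.55
ee_pos: [544.0, -138.5, 83.7]
ee_rot: [179.9, -0.4, 179.0]
force: [-8.5, 4.4, 2.0]
gripper_width: 0.5
gripper_force: 4.3
```

Call:
{"name": "send_rows", "arguments": {"motion": [{"tx":-0.004,"ty":-0.001,"tz":0,"rx":0,"ry":0,"rz":0,"gripper":1},{"tx":0,"ty":0,"tz":0,"rx":0,"ry":0,"rz":0,"gripper":1}]}}

```text
time_s: 8.8
ee_pos: [544.1, -138.5, 83.2]
ee_rot: [179.8, -0.6, 179.0]
force: [-11.8, 6.5, 1.6]
gripper_width: 0.8
gripper_force: 5.8
```

It is firm at the stop: position steady and force rising to about 13 N. I hold, then release fully.

Call:
{"name": "send_rows", "arguments": {"motion": [{"tx":-0.004,"ty":0,"tz":0,"rx":0,"ry":0,"rz":0,"gripper":1},{"tx":0,"ty":0,"tz":0,"rx":0,"ry":0,"rz":0,"gripper":1},{"tx":0,"ty":0,"tz":0,"rx":0,"ry":0,"rz":0,"gripper":1},{"tx":0,"ty":0,"tz":0,"rx":0,"ry":0,"rz":0,"gripper":1}]}}

```text
time_s: 9.3
ee_pos: [544.3, -138.5, 82.9]
ee_rot: [179.8, -0.8, 179.0]
force: [-14.4, 5.0, 3.4]
gripper_width: 0.4
gripper_force: 7.4
```

```bash
cat >> h.py <<'E'
def ball2():
    im,K,f=cam("side"); g=cv2.cvtColor(im,cv2.COLOR_RGB2HSV)
    m=((g[...,1]<45)&(g[...,2]>120)).astype(np.uint8); m[:238]=0; m[254:]=0; m[:,:228]=0; m[:,272:]=0
    n,_,st,c=cv2.connectedComponentsWithStats(m); return [(st[i,4],np.round(c[i],1),np.round(onz(K,f,c[i],115)[:2])) for i in range(1,n) if st[i,4]>15]
E
python3 -c "
from h import *
print(ball2(),env.state()['force'])"
```

```text
[(np.int32(58), array([258.8, 244.9]), array([ 567., -184.]))] [-15.32401461   5.38195537   3.04055496]
```

Call:
{"name": "send_rows", "arguments": {"motion": [{"tx":0.02,"ty":0.004,"tz":0,"rx":0,"ry":0,"rz":0,"gripper":1},{"tx":0.02,"ty":0.006,"tz":0,"rx":0,"ry":0,"rz":0,"gripper":1},{"tx":0.02,"ty":0.006,"tz":0,"rx":0,"ry":0,"rz":0,"gripper":1},{"tx":0.02,"ty":0.006,"tz":0,"rx":0,"ry":0,"rz":0,"gripper":1},{"tx":0.02,"ty":0,"tz":0,"rx":0,"ry":0,"rz":0,"gripper":1},{"tx":0.02,"ty":0,"tz":0,"rx":0,"ry":0,"rz":0,"gripper":1},{"tx":0,"ty":0,"tz":0,"rx":0,"ry":0,"rz":0,"gripper":1},{"tx":0,"ty":0,"tz":0,"rx":0,"ry":0,"rz":0,"gripper":1},{"tx":0,"ty":0,"tz":0,"rx":0,"ry":0,"rz":0,"gripper":1},{"tx":0,"ty":0,"tz":0,"rx":0,"ry":0,"rz":0,"gripper":1}]}}

```text
time_s: 10.6
ee_pos: [491.4, -127.9, 84.4]
ee_rot: [180.0, 0.0, 178.9]
force: [-0.0, -0.8, 0.5]
gripper_width: 0.6
gripper_force: 0.0
```

```bash
python3 -c "
from h import *
print(ball2(),env.state()['force'])"
```

```text
[(np.int32(58), array([238.1, 243. ]), array([ 520., -174.]))] [-0.78472705  0.47396649  0.49039408]
```

The ball travelled 48 mm (0.27 rad) and has come all the way back. I press again.

Call:
{"name": "send_rows", "arguments": {"motion": [{"tx":-0.02,"ty":0,"tz":0,"rx":0,"ry":0,"rz":0,"gripper":1},{"tx":-0.02,"ty":0,"tz":0,"rx":0,"ry":0,"rz":0,"gripper":1},{"tx":-0.012,"ty":-0.003,"tz":0,"rx":0,"ry":0,"rz":0,"gripper":1},{"tx":-0.012,"ty":-0.005,"tz":0,"rx":0,"ry":0,"rz":0,"gripper":1},{"tx":-0.012,"ty":-0.005,"tz":0,"rx":0,"ry":0,"rz":0,"gripper":1},{"tx":-0.012,"ty":-0.005,"tz":0,"rx":0,"ry":0,"rz":0,"gripper":1},{"tx":-0.012,"ty":-0.004,"tz":0,"rx":0,"ry":0,"rz":0,"gripper":1},{"tx":-0.008,"ty":0,"tz":0,"rx":0,"ry":0,"rz":0,"gripper":1},{"tx":-0.008,"ty":0,"tz":0,"rx":0,"ry":0,"rz":0,"gripper":1},{"tx":-0.004,"ty":0,"tz":0,"rx":0,"ry":0,"rz":0,"gripper":1},{"tx":0,"ty":0,"tz":0,"rx":0,"ry":0,"rz":0,"gripper":1},{"tx":0,"ty":0,"tz":0,"rx":0,"ry":0,"rz":0,"gripper":1}]}}

```text
time_s: 12.15
ee_pos: [544.2, -140.0, 82.9]
ee_rot: [180.0, -0.8, 179.0]
force: [-15.6, 0.0, 3.2]
gripper_width: 0.5
gripper_force: 7.6
```

Call:
{"name": "send_rows", "arguments": {"motion": [{"tx":0,"ty":0,"tz":0,"rx":0,"ry":0,"rz":0,"gripper":1},{"tx":0,"ty":0,"tz":0,"rx":0,"ry":0,"rz":0,"gripper":1},{"tx":0,"ty":0,"tz":0,"rx":0,"ry":0,"rz":0,"gripper":1},{"tx":0,"ty":0,"tz":0,"rx":0,"ry":0,"rz":0,"gripper":1}]}}

```text
time_s: 12.65
ee_pos: [544.2, -140.0, 82.9]
ee_rot: [180.0, -0.8, 179.0]
force: [-14.6, -0.7, 2.9]
gripper_width: 0.6
gripper_force: 7.6
```

```bash
python3 -c "
from h import *
print(ball2(),env.state()['force'])"
```

```text
[(np.int32(57), array([258.7, 244.9]), array([ 567., -184.]))] [-14.40901907  -0.10144689   3.31037244]
```

The lever is fully in, steady at about 15 N. I hand the job in.

```bash
python3 -c "
from workcell import env
print(env.job_done())"
```

```text
the job is handed in; nothing more can be done
None
```

The brake lever was pumped once (fully in, then fully back out) and pressed in again; I handed the job in with the closed fingers holding it against its stop at about 15 N, and no verdict came back.

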